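Set a guide roller's gap with its eccentric bolt and check it with a go/no-go gauge

ROBOT

A 7-joint arm with a two-finger parallel gripper is mounted at the origin on the work surface. World frame = base frame: x ahead of the robot, y to its left, z up, the work surface at z = 0. Lengths are in mm, angles in rad, forces in N, time in s.
With the tool pointing down it reaches from about 400 to 875 mm from the base axis. Payload 4.4 kg.
Tool frame: the origin (TCP) lies at the very end of the fingers, on their centre line; the grasp point (between the pads) lies 19 mm behind it; z points along the fingers, x is the direction in which the jaws open and shut, and the axes are right-handed (so a half turn about z gives the same grasp; the last joint's range is limited). The gripper opens to 85 mm and grips with 20 to 120 N. Pads are 22 mm wide; open, the fingers measure 114 mm over their backs; the gripper's body (76 mm by 85 mm) begins 54 mm behind the grasp point. The pads swing forward as they close: fully open they stand 13 mm farther back than shut.
Start: joints at [-1.337, 0.628, 0.038, 1.517, -0.027, 0.996, -0.02], TCP at [191.94, 621.029, 231.313] pointing down, gripper open.
Joint ranges: [-3.06, 3.06], [-0.37, 2.12], [-1.25, 1.32], [0.18, 2.47], [-1.1, 4.24], [0.23, 1.98], [-2.94, 2.94]. Speed limits (rad/s): [2.57, 2.57, 3.14, 3.14, 3.14, 3.14, 3.14].

INTERFACE

Orientations are given as [roll, pitch, yaw] about the fixed x, y, z axes, in that order (R = Rz(yaw) Ry(pitch) Rx(roll)).
In Python, from cell import ctrl, get_image, job, models gives the robot as it stands.
- The arm moves only by the tool move_arm, never from a script. Its argument "moves" is a list that holds one entry, the list of rows, each a list of 6 numbers: the shift along the tool's x, y, z in m, then the turn, a rotation vector about the tool's x, y, z in rad. A call has 1 to 20 rows; each row is the pose to reach, as a shift and turn from the pose commanded when the call began, along the tool's axes at that moment; what a row does not reach only later rows make up. A row lasts 1/8 s, in which the tool goes at most 62.5 mm and 10.7 degrees, less where a joint would pass 70% of its speed; a pose out of reach is approached as far as the arm can. A call with a gripper value outside its range is refused whole. "jaw" is the opening, from 0 (shut) to 1 (fully open), set as the call begins (left out, the last holds). The fingers move at their own pace and stop on an object; the grip force is fixed at half the most. Time passes only in rows, so rows that repeat a pose let the fingers close. It gives the time, the measured TCP pose, the force and the opening at its end, in the units of the state.
- ctrl.read_state(): the state, without advancing time (a new reading comes with each control period).
- get_image(name): name is "scene" or "side" or "wrist"; returns a dict with "color" (400x640x3 uint8, blue, green, red), "fov_y" (degrees; the focal length in pixels is half the picture's height over the tangent of half this angle, whatever the lens; pixels are square), "cx", "cy" (the principal point, pixels), "origin" and "orientation" of the camera in the world; the wrist camera has in their place "hand_eye" (4x4, takes a point from camera to tool coordinates, whose origin is the TCP and whose axes are the tool frame's). Camera axes: x right, y up, looking along -z (the intrinsics and any distortion apply to the point x, -y, -z); pixel columns grow to the right and rows downward; lengths in mm; the calibration is good to about 2 mm. The wrist camera is an equidistant fisheye: a pixel r from the principal point sees the ray r / f radians off the axis. A picture is of the moment at which its call begins: read the wrist's pose just before it. There is no depth.
- job.finish_job(): hands the job in, once; it reports no verdict.
Trained networks look in the newest picture that a camera, given by its name, has taken for a name from the list of things; names that differ only in an ending like _2 or _b are one class to them, and where a whole thing is asked for, a point or a joint stands for the part that bears it (a point fixed in the world has none). Each returns a list of dicts, best first, with "score" (0 to 1); they miss things now and then, are a little off and sometimes report something else, mostly with a low value. They report only what shows in the picture. A call takes as long as a camera call. They do not tell look-alikes from the thing itself.
- models.cut_out(camera, thing): "pixels" (400x640 bool, what is visible of it) and "uv" ([column, row] in pixels, amid what is visible of it).
- models.place_of(camera, thing): "uv" ([column, row] in pixels: a listed point, or the origin of a listed thing).
The state is a dict: "clock": time; "qpos": joint angles; "qd": joint speeds; "tau": joint torques, N m; "eef_pos": TCP position; "tool_rot": TCP orientation; "force": force on the tool from outside, world axes, zero at the start; "torque": the same for the moment, N m; "width": finger opening in mm.
Only numpy, scipy, OpenCV 4.12 (cv2) and the standard library are available. Lean on these libraries where they do the work, as an engineer would, in place of code of your own. Each camera call takes 0.05 s, during which the arm holds its last target.

TASK

The guide roller of the cassette feeder is set too tight. Turn the eccentric bolt by its black bar handle clockwise until the gap between roller and fence would take the thin green end of the gauge but not the thick red part (pointer in the green band), then check it: slide the green end along the lane through the gap, under the strap, until about half of it or more has come out beyond the roller. Leave the gauge standing there, let go, and do not knock the jar, bottle, beaker or tools about.

Things in the scene. Friction and masses are not known exactly. Their poses are not given: they have to be found in the camera images.
- guide: Fixed fixture on the bench, mm in its own frame, origin at the plate's underside. Aluminium base plate: x -95 to 110, y -215 to 135, top (the bed) at z 12. Steel fence along y from -200 to 120, top z 40, lane face at x -70 facing +x. The lane is the strip of bed beside that face; the gauge slides along it towards +y. Green and red marks lie round the bolt.
- gap (a point): Fixed point on the fence's lane face at bed height, opposite the roller axis (guide x -70, y 20, z 12 mm). Axes as the guide's: +x towards the roller, +y the way the gauge is slid. A fixed dark strap, 10 mm wide in y, bridges the lane here, from the fence 36 mm out over roller and gap, underside 32 mm and top 36 mm above this point.
- roller (a joint): Travel (m) of the white upright roller (radius 14 mm, top 41 mm above the bench, axis at guide y 20 mm) and its dark yoke carriage away from the fence, driven only by the eccentric bolt. Gap between fence and roller = 12 mm + this travel.
- bolt (a joint): Bolt angle, rad, 0 to 2.4, growing clockwise from above; starts at 0 to 0.5. Its eccentric moves the roller evenly: gap in mm = 12 + 6.5 x angle (15.3 at 0.5, 17 at 0.77, 20.5 at 1.31, 24 at 1.85, 27.6 at 2.4). Stiff (0.3 N m), stays where left. The orange pointer stands (1.3 - angle) rad anticlockwise of guide +x, so mid green at 1.3; green is +-0.4 rad about guide +x, red beyond.
- bolt_grip (a point): Grip point of the bolt's black bar handle, on the vertical bolt axis (guide x 35, y 20 mm), 68 mm above the bench. Its axes turn with the bolt and match the guide's at 0. The bar is 70 mm long, 14 thick, 50 to 82 mm above the bench, along the orange pointer, whose nose reaches 45 mm from the axis. Below it all is under 40 mm high but a shaft of 9 mm radius.
- gauge: Loose gauge, 0.22 kg, on the bed; mm, own frame, origin under the middle of the red part. Red: x +-12, y +-35, 30 high. Green end: x -12 to 5 (17 thick), y 35 to 105, 26 high. Face x = -12 is common to both and goes along the fence; the step is on +x. Steel grip rib on the red part: x +-9, y +-25, z 30 to 68. Axes parallel to the guide's when in the lane. Starts off the fence, up to 0.2 rad skew.
- gauge_tip (a point): Middle of the green end's end face: gauge x -3.5, y 105, z 13 mm.
- screw_jar: Bystander: small amber jar, 40 mm across, 50 mm tall, standing on the base plate of the guide; origin under it.
- reagent: Bystander: amber bottle, 68 mm across, 130 mm tall; origin under it.
- spanner: Bystander: steel spanner, 180 mm long, lying flat; origin under it.
- driver: Bystander: screwdriver, 180 mm long, lying; origin under it.
- beaker: Bystander: steel beaker, 72 mm across, 90 mm tall; origin under it.
Not all that is in view belongs to the job. What is shaped like the gauge but turquoise is not meant.

How it is judged:
By the outcome, as a careful person would: the job done as asked, in the order asked, and still so for the second after the job is handed in, with the robot touching nothing.
It also fails if it takes over 42 s, if anything falls off the work surface, if the arm or the gripper's body presses on something with over 40 N, if the wrist force passes 120 N, or if a joint passes its speed limit or range.

## Working session

There is one attempt and no reset: what is moved stays moved. The work goes in short steps, Python scripts to look and compute and a tool call to move; the robot and the scene stay as the last step left them, time stands still between calls to the robot, and variables do not carry over. Pictures are saved under pics/ and viewed, and the job is handed in when it is done.

Besides the shell and the picture viewer there is one more tool, called after "Request:" in YAML: its name, and indented under it one key for each argument. move_arm: Moves the arm, as the interface text tells. Its arguments: {"type":"object","properties":{"moves":{"type":"array","items":{"type":"array","items":{"type":"array","items":{"type":"number"}}}},"jaw":{"type":"number"}},"required":["moves"]}

```bash
ls; mkdir -p pics; python3 - <<'E'
from cell import ctrl,get_image,job,models
import cv2
s=ctrl.read_state();print(s)
for n in("scene","side","wrist"):
    d=get_image(n);cv2.imwrite(f"pics/{n}0.png",d["color"])
    print(n,{k:v for k,v in d.items() if k!="color"})
    for t in("guide","gap","roller","bolt","bolt_grip","gauge","gauge_tip","screw_jar","reagent","beaker","spanner","driver"):
        print(t,[([round(float(a)) for a in r["uv"]],round(float(r["score"]),2)) for r in models.place_of(n,t)][:3])
E
```

```text
pics
{'clock': 0.0, 'qpos': array([-1.33679438,  0.62932358,  0.03845497,  1.51837801, -0.02699768,
        0.99628958, -0.01998559]), 'qd': array([-0.00037776, -0.00045382,  0.00045079,  0.00111979,  0.00028082,
        0.00141712, -0.00095711]), 'tau': array([-5.62578327e-05, -5.63399971e+01,  1.22598186e+00, -1.93438107e+01,
        1.09814038e-02,  1.04422291e-02,  9.74405964e-06]), 'eef_pos': array([191.76082817, 620.41538353, 230.40073666]), 'tool_rot': array([3.14155925e+00, 1.87984641e-03, 1.27099927e+00]), 'force': array([0.13039939, 0.20318959, 0.43935831]), 'torque': array([ 0.00855508, -0.02911553, -0.01145189]), 'width': 85.68001134846833}
scene {'fov_y': 57.86185720289401, 'cx': 323.801398299271, 'cy': 198.31760831604873, 'origin': array([1159.20376934,  184.34716892,  852.24985076]), 'orientation': array([7.03865646e-01, 8.45115580e-04, 1.83424830e+00])}
guide [([322, 233], 0.97)]
gap [([337, 216], 0.88), ([464, 230], 0.31)]Traceback (most recent call last):
  File "<stdin>", line 8, in <module>
ValueError: it knows: beaker, bolt_grip, driver, gap, gauge, gauge_tip, guide, reagent, screw_jar, spanner
```

```bash
python3 - <<'E'
from cell import ctrl,get_image,job,models
import cv2
for n in("scene","side","wrist"):
    d=get_image(n);cv2.imwrite(f"pics/{n}0.png",d["color"])
    print(n,{k:v for k,v in d.items() if k!="color"})
    for t in("guide","gap","bolt_grip","gauge","gauge_tip","screw_jar","reagent","beaker","spanner","driver"):
        print(t,[([round(float(a)) for a in r["uv"]],round(float(r["score"]),2)) for r in models.place_of(n,t)][:3])
E
```

```text
scene {'fov_y': 57.86185720289401, 'cx': 323.801398299271, 'cy': 198.31760831604873, 'origin': array([1159.20376934,  184.34716892,  852.24985076]), 'orientation': array([7.03865646e-01, 8.45115580e-04, 1.83424830e+00])}
guide [([322, 233], 0.73), ([277, 210], 0.73)]
gap [([335, 214], 0.76), ([462, 233], 0.51)]
bolt_grip [([319, 230], 0.59)]
gauge [([261, 148], 0.89), ([302, 168], 0.72), ([464, 228], 0.59)]
gauge_tip [([333, 175], 0.94), ([275, 160], 0.67), ([313, 208], 0.62)]
screw_jar [([262, 239], 0.68)]
reagent [([192, 207], 0.9)]
beaker [([444, 260], 0.81)]
spanner []
driver [([466, 232], 0.83)]
side {'fov_y': 55.83168570050867, 'cx': 320.55398747909476, 'cy': 201.5931765871529, 'origin': array([ 156.88730444, -693.1162165 ,  902.83832236]), 'orientation': array([ 0.75526824,  0.01086866, -0.4868576 ])}
guide [([338, 206], 0.96)]
gap [([314, 204], 0.83)]
bolt_grip [([349, 185], 0.75)]
gauge [([293, 264], 0.76), ([296, 326], 0.76), ([351, 237], 0.71)]
gauge_tip [([299, 288], 0.92), ([328, 215], 0.83), ([273, 237], 0.65)]
screw_jar [([347, 184], 0.71), ([383, 225], 0.68), ([349, 238], 0.62)]
reagent [([413, 308], 0.85)]
beaker [([296, 148], 0.59)]
spanner [([383, 340], 0.66), ([263, 150], 0.44)]
driver [([261, 149], 0.5)]
wrist {'fov_y': 65.70646984690485, 'cx': 318.5769859724957, 'cy': 194.21967369640717, 'hand_eye': array([[ 9.99998812e-01, -1.51101278e-03, -3.03086424e-04,
         1.31185079e+00],
       [-1.53603084e-03, -9.61282993e-01, -2.75558792e-01,
        -6.91039891e+01],
       [ 1.25021030e-04,  2.75558930e-01, -9.61284173e-01,
        -1.43620201e+02],
       [ 0.00000000e+00,  0.00000000e+00,  0.00000000e+00,
         1.00000000e+00]])}
guide []
gap []
bolt_grip []
gauge [([5, 310], 0.79), ([46, 331], 0.75), ([50, 394], 0.16)]
gauge_tip [([27, 334], 0.93), ([63, 329], 0.82)]
screw_jar []
reagent [([51, 394], 0.47)]
beaker []
spanner []
driver []
```

View pics/scene0.png

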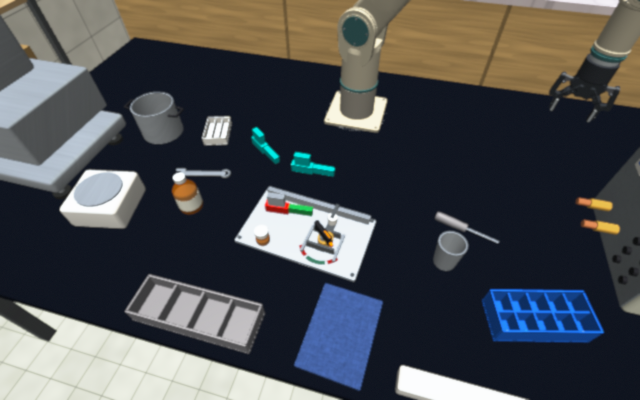

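View pics/side0.png

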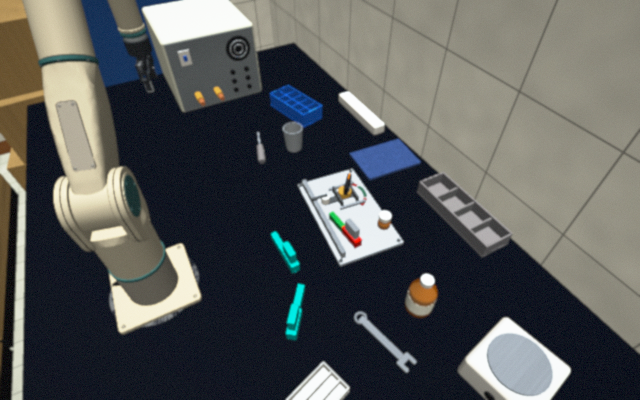

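View pics/wrist0.png

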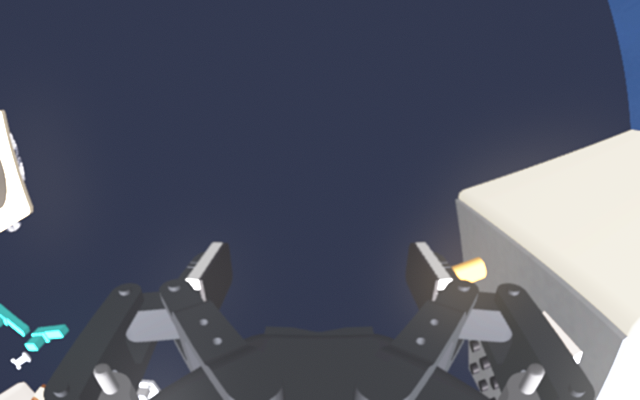

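```bash
python3 - <<'E'
import cv2
a=cv2.imread("pics/scene0.png")[180:285,225:385];cv2.imwrite("pics/sc_z.png",cv2.resize(a,None,fx=5,fy=5,interpolation=cv2.INTER_CUBIC))
a=cv2.imread("pics/side0.png")[160:270,285:410];cv2.imwrite("pics/sd_z.png",cv2.resize(a,None,fx=5,fy=5,interpolation=cv2.INTER_CUBIC))
E
```

```text
(no output)
```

View pics/sc_z.png

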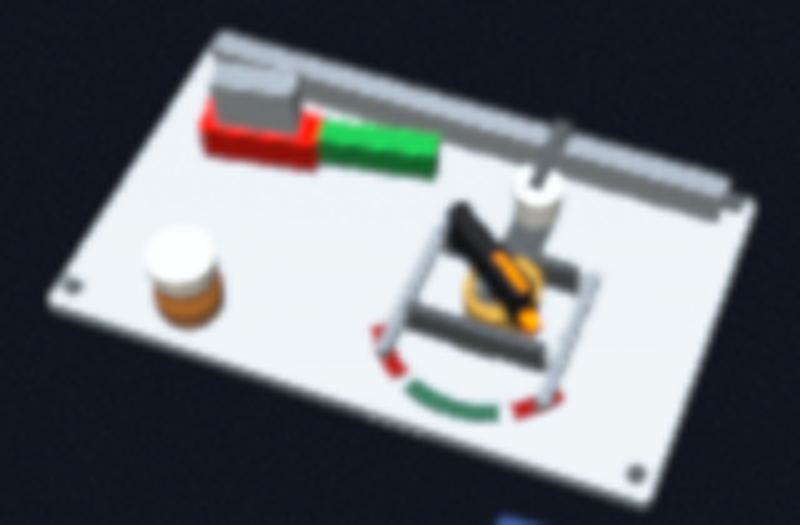

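View pics/sd_z.png

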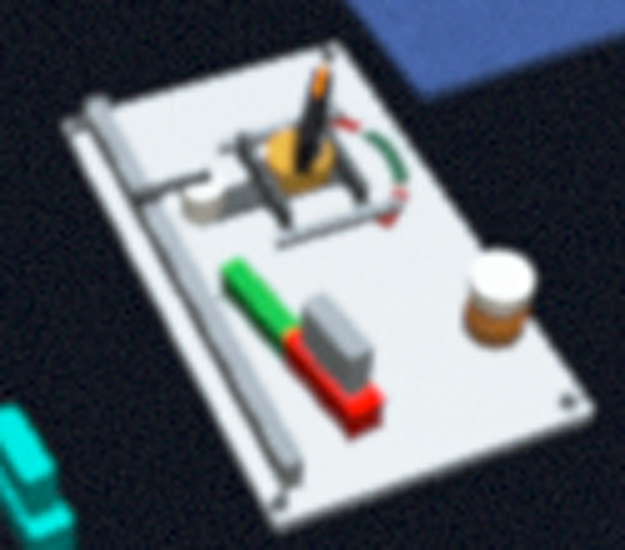

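```bash
cat > h.py <<'E'
import numpy as np
from scipy.spatial.transform import Rotation as R
from scipy.optimize import least_squares
CAM={'scene':(57.86185720289401,323.801398299271,198.31760831604873,[1159.20376934,184.34716892,852.24985076],[7.03865646e-01,8.45115580e-04,1.83424830]),
'side':(55.83168570050867,320.55398747909476,201.5931765871529,[156.88730444,-693.1162165,902.83832236],[0.75526824,0.01086866,-0.4868576])}
def proj(c,P):
    f,cx,cy,o,r=CAM[c];f=200/np.tan(np.radians(f/2))
    p=(np.atleast_2d(P)-o)@R.from_euler('xyz',r).as_matrix()
    return np.c_[cx+f*p[:,0]/-p[:,2],cy-f*p[:,1]/-p[:,2]]
def ray(c,uv):
    f,cx,cy,o,r=CAM[c];f=200/np.tan(np.radians(f/2))
    return np.array(o),R.from_euler('xyz',r).as_matrix()@np.array([(uv[0]-cx)/f,-(uv[1]-cy)/f,-1])
def onz(c,uv,z):
    o,d=ray(c,uv);return o+d*(z-o[2])/d[2]
def T(pose,pts,z0=0):
    x,y,a=pose;pts=np.atleast_2d(pts).astype(float);c,s=np.cos(a),np.sin(a)
    return np.c_[x+c*pts[:,0]-s*pts[:,1],y+s*pts[:,0]+c*pts[:,1],pts[:,2]+z0]
def fit(obs,x0,z0=0):
    # obs: list (cam,pt,uv)
    fun=lambda p:np.concatenate([(proj(c,T(p,pt,z0))[0]-uv) for c,pt,uv in obs])
    r=least_squares(fun,x0,loss='soft_l1',x_scale=[10,10,.1]);return r.x,r.fun.reshape(-1,2)
wf=200/np.radians(65.70646984690485/2)  # replaced below
E
python3 - <<'E'
from h import *
P={'A':(-95,-215,12),'B':(-95,135,12),'C':(110,135,12),'D':(110,-215,12)}
S={'A':(269.4,186.4),'B':(376,220.6),'C':(355,280.6),'D':(235,239.6)}
D={'A':(340.6,264.6),'B':(297.8,184.4),'C':(352,168.4),'D':(403.4,241.6)}
for nm,obs in (('sc',[('scene',P[k],S[k]) for k in P]),('sd',[('side',P[k],D[k]) for k in P])):
    p,r=fit(obs,[600,0,0]);print(nm,p,r.round(1).tolist())
obs=[('scene',P[k],S[k]) for k in P]+[('side',P[k],D[k]) for k in P]
g,r=fit(obs,[600,0,0]);print(g,r.round(1).tolist())
for n,pt in dict(gap=(-70,20,12),bolt=(35,20,68)).items(): print(n,proj('scene',T(g,pt)),proj('side',T(g,pt)),T(g,pt))
# gauge corners
sc=lambda u,v:(225+u/5,180+v/5); sd=lambda u,v:(285+u/5,160+v/5)
go=[('scene',(12,-35,30),sc(205,130)),('scene',(12,-35,0),sc(205,153)),('scene',(12,35,0),sc(317,170)),('scene',(5,105,26),sc(437,150)),('scene',(-12,105,26),sc(437,130)),('scene',(5,105,0),sc(433,178)),
('side',(-12,105,26),sd(224,268)),('side',(5,105,26),sd(245,258)),('side',(-12,-35,0),sd(352,434)),('side',(-12,-35,30),sd(350,412)),('side',(12,-35,30),sd(382,398)),('side',(-12,35,30),sd(288,342)),('side',(-9,-25,68),sd(352,358)),('side',(-9,25,68),sd(303,305))]
q,r=fit(go,[500,-60,0],12);print('gauge',q,r.round(1).tolist())
c,s=np.cos(g[2]),np.sin(g[2]);d=q[:2]-g[:2];print('in guide',c*d[0]+s*d[1],-s*d[0]+c*d[1],q[2]-g[2])
E
```

```text
sc [ 5.91847643e+02  2.38368678e+01 -1.09906086e-01] [[-0.7, 1.4], [0.9, -0.1], [-0.2, -0.1], [0.1, -0.8]]
sd [ 5.91313694e+02  1.75683742e+01 -9.50203978e-02] [[-0.2, -0.1], [-0.3, -0.0], [0.1, 0.1], [0.5, 0.0]]
[ 5.92180901e+02  2.13328332e+01 -1.02225749e-01] [[-1.9, 1.6], [-0.1, -0.5], [-0.8, -0.4], [-0.8, -0.3], [-1.3, -1.3], [-0.4, -1.0], [0.1, -0.6], [-0.4, -0.6]]
gap [[335.64313608 215.27147893]] [[316.75194732 204.19826505]] [[524.58729254  48.37176897  12.        ]]
bolt [[322.69997053 231.77481235]] [[347.09483514 182.92762252]] [[629.03913969  37.65675026  68.        ]]
gauge [ 5.49277413e+02 -1.24731541e+02  8.86087903e-02] [[-2.8, -1.3], [-1.5, 0.6], [-0.9, 0.4], [-1.3, 0.3], [-0.1, -0.2], [-0.2, 0.2], [-1.7, -0.9], [-1.3, -1.2], [-0.5, 2.0], [0.5, 0.1], [0.9, -0.8], [-1.3, -1.8], [-0.4, -0.3], [-1.0, -1.1]]
in guide -27.773962996364467 -149.68005094887272 0.19083453944702122
```

```bash
cat >> h.py <<'E'
def plan(target,yaw,st):
    Rm=R.from_euler('xyz',st['tool_rot']);d=Rm.inv().apply(np.array(target)-st['eef_pos'])/1000
    rv=(Rm.inv()*R.from_euler('xyz',[np.pi,0,yaw])).as_rotvec()
    return d.round(4).tolist(),rv.round(4).tolist()
E
python3 - <<'E'
from h import *
from cell import ctrl
print(plan([629,38,220],2.3,ctrl.read_state()))
E
```

```text
([-0.4279, 0.5898, 0.0113], [-0.0, -0.0001, -1.029])
```

Request:
move_arm:
  moves:
    - [[-0.428,0.59,0.011,0,0,-1.03],[-0.428,0.59,0.011,0,0,-1.03],[-0.428,0.59,0.011,0,0,-1.03],[-0.428,0.59,0.011,0,0,-1.03],[-0.428,0.59,0.011,0,0,-1.03],[-0.428,0.59,0.011,0,0,-1.03],[-0.428,0.59,0.011,0,0,-1.03],[-0.428,0.59,0.011,0,0,-1.03],[-0.428,0.59,0.011,0,0,-1.03],[-0.428,0.59,0.011,0,0,-1.03],[-0.428,0.59,0.011,0,0,-1.03],[-0.428,0.59,0.011,0,0,-1.03],[-0.428,0.59,0.011,0,0,-1.03],[-0.428,0.59,0.011,0,0,-1.03]]
  jaw: 0.6

```text
clock: 3.55
eef_pos: [628.6, 38.9, 220.1]
tool_rot: [3.142, -0.001, 2.302]
force: [-0.5, 0.4, 0.3]
width: 51.2
```

```bash
python3 - <<'E'
from cell import ctrl,get_image,models
import cv2
s=ctrl.read_state();print(s['clock'],s['eef_pos'],s['tool_rot'],s['width'],s['qpos'],s['qd'].round(3))
d=get_image("wrist");cv2.imwrite("pics/w1.png",d["color"])
for t in("guide","gap","bolt_grip","gauge","gauge_tip","screw_jar"):
    print(t,[([round(float(a),1) for a in r["uv"]],round(float(r["score"]),2)) for r in models.place_of("wrist",t)][:3])
E
```

```text
3.55 [628.64965419  38.86570393 220.11260089] [ 3.14152244e+00 -1.37689192e-03  2.30154608e+00] 51.221049278042656 [ 0.02393983  0.61685324 -0.21414951  1.58451539  0.14948721  0.9570752
  2.06330211] [-0.023 -0.009 -0.016  0.01   0.002 -0.001 -0.001]
guide [([326.6, 136.0], 0.9)]
gap [([384.2, 107.1], 0.74)]
bolt_grip [([318.0, 175.1], 0.64)]
gauge [([261.6, 25.0], 0.58)]
gauge_tip [([334.8, 71.8], 0.64)]
screw_jar [([195.3, 100.1], 0.8), ([261.1, 21.7], 0.34)]
```

View pics/w1.png

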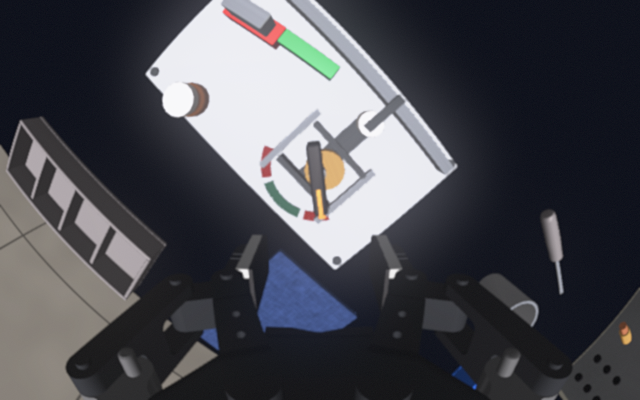

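```bash
cat >> h.py <<'E'
HE=np.array([[9.99998812e-01,-1.51101278e-03,-3.03086424e-04,1.31185079],[-1.53603084e-03,-9.61282993e-01,-2.75558792e-01,-69.1039891],[1.25021030e-04,2.75558930e-01,-9.61284173e-01,-143.620201],[0,0,0,1]])
WF=200/np.tan(np.radians(65.70646984690485/2))
def wproj(P,pos,rot):
    Rm=R.from_euler('xyz',rot);t=Rm.inv().apply(np.atleast_2d(P)-pos)
    p=(t-HE[:3,3])@HE[:3,:3]
    x,y,z=p[:,0],-p[:,1],-p[:,2];rr=np.hypot(x,y);th=np.arctan2(rr,z)
    return np.c_[318.5769859724957+WF*th*x/rr,194.21967369640717+WF*th*y/rr]
def wfit(obs,x0,pos,rot,z0=0):
    fun=lambda p:np.concatenate([(wproj(T(p,pt,z0),pos,rot)[0]-uv) for pt,uv in obs])
    r=least_squares(fun,x0,loss='soft_l1',x_scale=[10,10,.1]);return r.x,r.fun.reshape(-1,2)
E
python3 - <<'E'
import cv2
im=cv2.imread("pics/w1.png")
for n,(x,y,w,h,f) in dict(a=(250,90,220,185,4),).items(): pass
cv2.imwrite("pics/w1a.png",cv2.resize(im[95:275,245:465],None,fx=3.6,fy=3.3,interpolation=cv2.INTER_CUBIC))
cv2.imwrite("pics/w1b.png",cv2.resize(im[0:120,140:350],None,fx=3.6,fy=3.6,interpolation=cv2.INTER_CUBIC))
E
```

```text
(no output)
```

View pics/w1a.png

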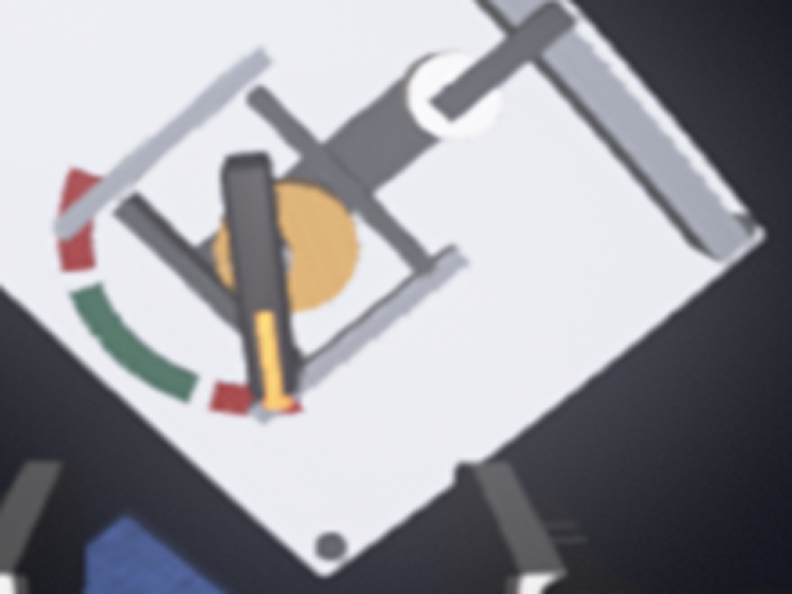

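View pics/w1b.png

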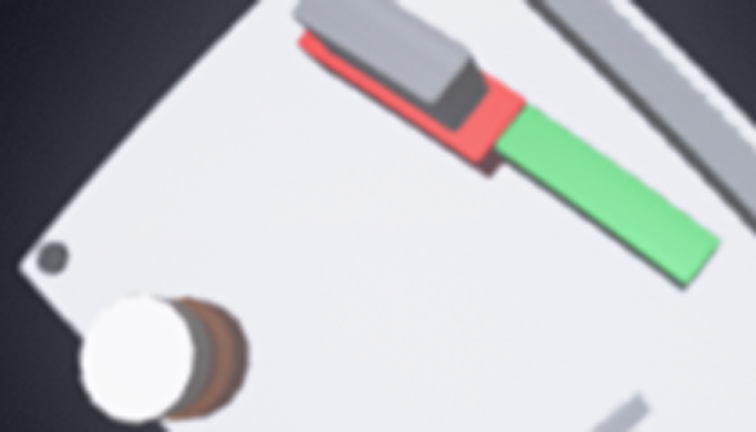

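```bash
python3 - <<'E'
from h import *
pos=np.array([628.65,38.87,220.11]);rot=[3.14152,-0.00138,2.30155]
a=lambda u,v:(245+u/3.6,95+v/3.3); b=lambda u,v:(140+u/3.6,v/3.6)
go=[((-95,135,12),a(763,235)),((110,135,12),a(323,577)),((110,-215,12),b(20,265))]
g,r=wfit(go,[592,21,-.1],pos,rot);print('guide',g,r.round(1).tolist())
bo=[((-35,7,82),a(268,157)),((-35,-7,82),a(225,163)),((35,7,82),a(300,385)),((35,-7,82),a(250,395))]
for sg in (1,-1):
  bo2=[((p[0],sg*p[1],p[2]),u) for p,u in bo]
  x,r=wfit(bo2,[629,38,0.9],pos,rot);print('bar',x,r.round(1).tolist(),'theta',1.3-(x[2]-g[2]),'axis exp',T(g,(35,20,68)))
u=[((12,35,30),b(478,160)),((-12,35,30),b(524,104)),((5,105,26),b(685,280)),((-12,105,26),b(718,242)),((5,35,26),b(497,147)),((-9,25,68),b(470,57)),((9,25,68),b(432,103))]
q,r=wfit(u,[549,-125,.09],pos,rot,12);print('gauge',q,r.round(1).tolist())
E
```

```text
guide [ 5.90718436e+02  2.16710543e+01 -9.78568762e-02] [[0.7, 0.1], [-0.1, 0.1], [-0.5, -0.1]]
bar [626.5205797   37.43766101   0.84814327] [[1.0, -0.9], [-2.3, -0.9], [0.4, 2.2], [-0.1, 0.8]] theta 0.3539998506489074 axis exp [[627.50500615  38.15584401  68.        ]]
bar [6.26449888e+02 3.68871416e+01 5.08828551e-01] [[-1.6, -1.5], [25.3, 0.1], [-26.5, 0.5], [1.5, 0.5]] theta 0.6933145724918156 axis exp [[627.50500615  38.15584401  68.        ]]
gauge [ 5.49384648e+02 -1.22275414e+02  8.29153578e-02] [[-0.8, 0.9], [0.6, -1.4], [0.1, 1.5], [0.8, -0.5], [-1.4, 0.0], [0.9, -1.6], [-0.5, 0.7]]
```

```bash
python3 - <<'E'
from h import *
from cell import ctrl
print(plan([627.2,38,49],2.419,ctrl.read_state()))
E
```

```text
([0.0007, -0.0018, 0.1715], [0.0002, 0.0, -0.1167])
```

Request:
move_arm:
  moves:
    - [[0.001,-0.002,0.06,0,0,-0.117],[0.001,-0.002,0.115,0,0,-0.117],[0.001,-0.002,0.15,0,0,-0.117],[0.001,-0.002,0.165,0,0,-0.117],[0.001,-0.002,0.1715,0,0,-0.117],[0.001,-0.002,0.1715,0,0,-0.117]]

```text
clock: 4.65
eef_pos: [627.9, 37.5, 49.7]
tool_rot: [3.14, 0.001, 2.418]
force: [-0.6, 0.1, -0.2]
width: 51.3
```

Request:
move_arm:
  moves:
    - [[0,0,0,0,0,0],[0,0,0,0,0,0],[0,0,0,0,0,0],[0,0,0,0,0,0],[0,0,0,0,0,0],[0,0,0,0,0,0]]
  jaw: 0

```text
clock: 5.4
eef_pos: [628.6, 36.8, 50.2]
tool_rot: [3.14, 0.003, 2.418]
force: [0.3, -1.6, 7.0]
width: 13.4
```

```bash
python3 - <<'E'
from cell import ctrl,get_image,models
import cv2
s=ctrl.read_state();print(s['clock'],s['eef_pos'],s['tool_rot'],s['width'],s['force'],s['torque'])
d=get_image("wrist");cv2.imwrite("pics/w2.png",d["color"])
E
```

```text
5.4 [628.55157923  36.7939562   50.16376   ] [3.13978489e+00 2.59772181e-03 2.41750160e+00] 13.419466641550159 [ 0.34030453 -1.63255387  7.00966432] [-0.26287433 -0.14787414 -0.02726795]
```

View pics/w2.png

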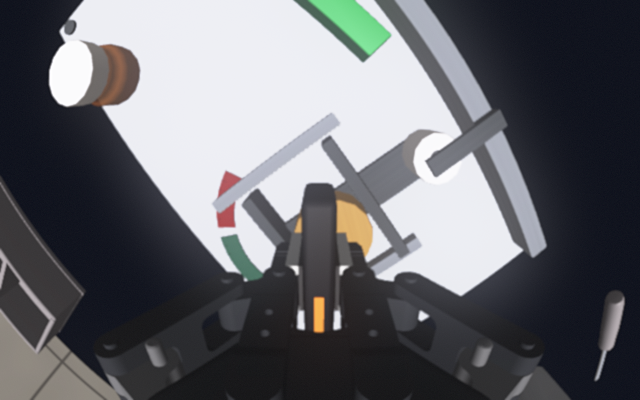

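Request:
move_arm:
  moves:
    - [[0,0,0,0,0,0.12],[0,0,0,0,0,0.24],[0,0,0,0,0,0.36],[0,0,0,0,0,0.48],[0,0,0,0,0,0.6],[0,0,0,0,0,0.72],[0,0,0,0,0,0.84],[0,0,0,0,0,0.94],[0,0,0,0,0,0.96],[0,0,0,0,0,0.96]]

```text
clock: 6.7
eef_pos: [628.8, 36.2, 50.2]
tool_rot: [3.138, 0.001, 1.458]
force: [1.5, -2.3, 6.2]
width: 13.2
```

```bash
python3 - <<'E'
from cell import ctrl,get_image,models
import cv2
s=ctrl.read_state();print(s['clock'],s['eef_pos'],s['tool_rot'],s['width'],s['force'],s['torque'])
d=get_image("wrist");cv2.imwrite("pics/w3.png",d["color"])
E
```

```text
6.7 [628.76221274  36.19126273  50.16378908] [3.13782921e+00 8.57668180e-04 1.45811581e+00] 13.228364082378906 [ 1.54865668 -2.27684664  6.17060328] [-0.55428779 -0.20713066  0.21817977]
```

View pics/w3.png

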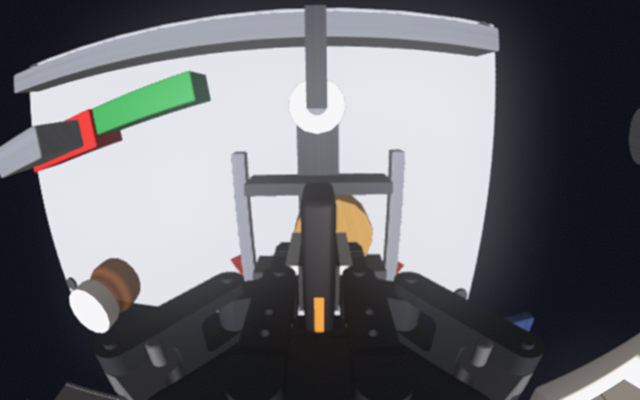

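Request:
move_arm:
  moves:
    - [[0,0,0,0,0,0],[0,0,0,0,0,0],[0,0,0,0,0,0],[0,0,-0.04,0,0,0],[0,0,-0.1,0,0,0],[0,0,-0.15,0,0,0],[0,0,-0.17,0,0,0],[0,0,-0.17,0,0,0]]
  jaw: 0.5

```text
clock: 7.75
eef_pos: [628.0, 37.5, 220.4]
tool_rot: [3.138, -0.001, 1.458]
force: [0.5, -1.2, 0.2]
width: 42.9
```

```bash
python3 - <<'E'
from cell import ctrl,get_image,models
from h import *
import cv2
s=ctrl.read_state();print(s['clock'],repr(s['eef_pos']),repr(s['tool_rot']),s['width'],s['force'],s['torque'])
d=get_image("wrist");cv2.imwrite("pics/w4.png",d["color"])
cv2.imwrite("pics/w4z.png",cv2.resize(d["color"][50:290,170:450],None,fx=2.8,fy=2.5,interpolation=cv2.INTER_CUBIC))
print(plan([549.4,-122.3,180],0.083,s))
E
```

```text
7.75 array([627.95623092,  37.54520602, 220.41608154]) array([ 3.13828125e+00, -9.80064843e-04,  1.45817030e+00]) 42.88190874561897 [ 0.481413   -1.18702851  0.1897403 ] [ 0.03187311  0.01554523 -0.04177445]
([-0.1677, -0.0602, 0.0401], [0.0021, -0.0031, 1.3752])
```

View pics/w4.png

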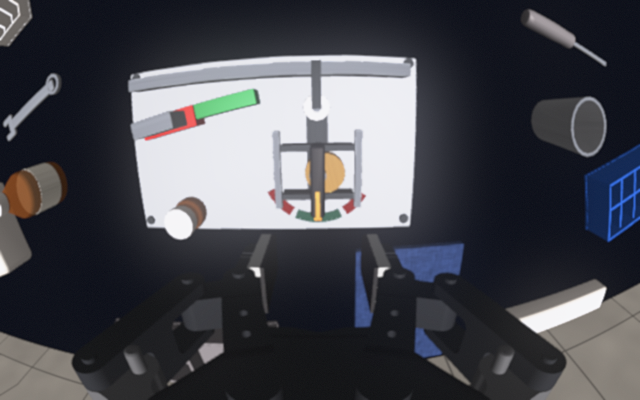

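View pics/w4z.png

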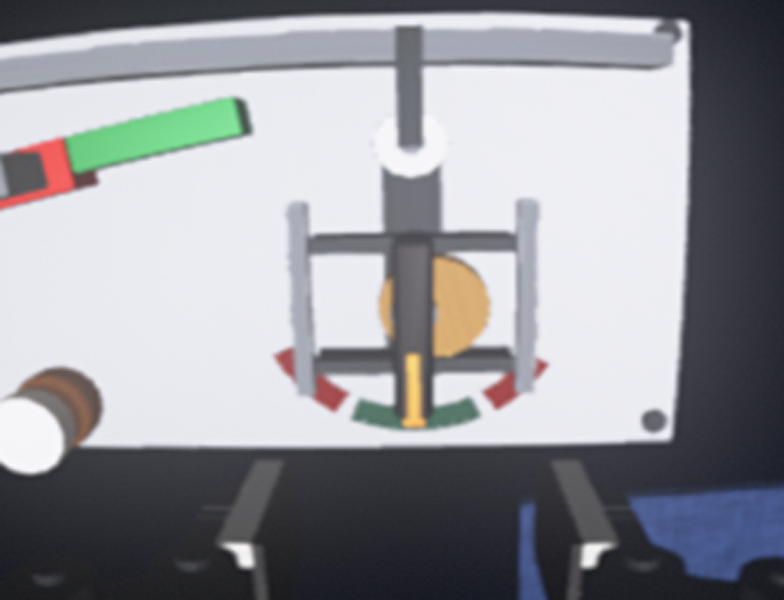

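Request:
move_arm:
  moves:
    - [[-0.04,-0.015,0.02,0,0,0.18],[-0.09,-0.03,0.03,0,0,0.36],[-0.13,-0.05,0.04,0,0,0.54],[-0.168,-0.06,0.04,0,0,0.72],[-0.168,-0.06,0.04,0,0,0.9],[-0.168,-0.06,0.04,0,0,1.08],[-0.168,-0.06,0.04,0,0,1.26],[-0.168,-0.06,0.04,0,0,1.375],[-0.168,-0.06,0.04,0,0,1.375],[-0.168,-0.06,0.04,0,0,1.375]]

```text
clock: 9.05
eef_pos: [547.9, -122.7, 177.8]
tool_rot: [-3.141, 0.002, 0.085]
force: [0.4, 0.0, -0.1]
width: 42.5
```

```bash
python3 - <<'E'
from cell import ctrl,get_image,models
from h import *
import cv2
s=ctrl.read_state();print(s['clock'],repr(s['eef_pos']),repr(s['tool_rot']),s['width'])
d=get_image("wrist");cv2.imwrite("pics/w5.png",d["color"])
cv2.imwrite("pics/w5z.png",cv2.resize(d["color"][0:260,180:440],None,fx=3,fy=2.3,interpolation=cv2.INTER_CUBIC))
E
```

```text
9.05 array([ 547.89170404, -122.71457991,  177.79286769]) array([-3.14134001e+00,  1.92552176e-03,  8.49610918e-02]) 42.542840365421675
```

View pics/w5.png

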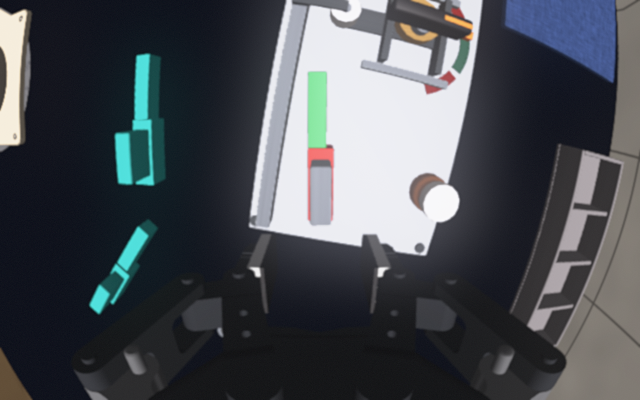

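View pics/w5z.png

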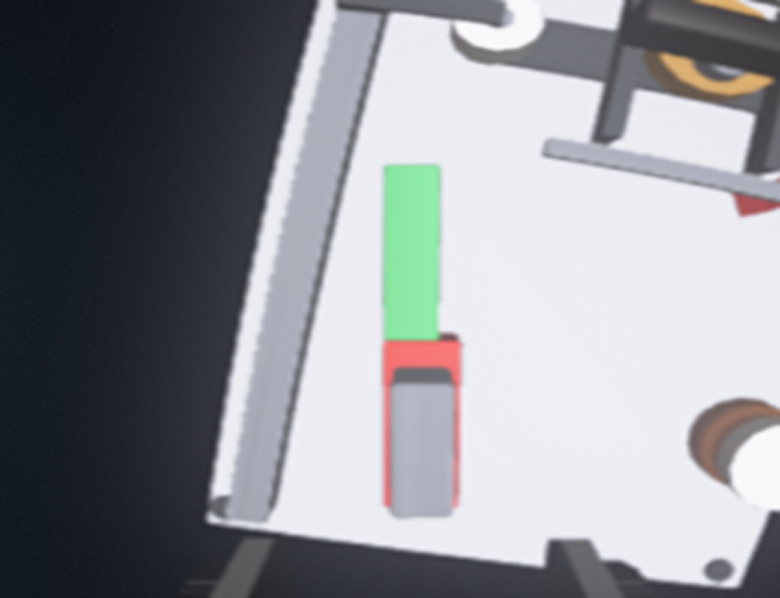

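```bash
python3 - <<'E'
from h import *
from cell import ctrl
pos=np.array([547.89,-122.71,177.79]);rot=[-3.14134,0.001926,0.08496]
b=lambda u,v:(180+u/3,v/2.3)
u=[((-9,25,68),b(393,382)),((9,25,68),b(453,382)),((-9,-25,68),b(392,517)),((9,-25,68),b(452,517)),((-12,105,26),b(385,165)),((5,105,26),b(440,165)),((5,35,26),b(438,340)),((12,35,30),b(462,342)),((-12,35,30),b(385,342))]
q,r=wfit(u,[549,-125,.09],pos,rot,12);print('gauge',q,r.round(1).tolist())
go=[((-95,-215,12),b(207,522)),((110,-215,12),b(738,588)),((-70,-200,40),b(268,519))]
g,r=wfit(go,[592,21,-.1],pos,rot);print('guide',g,r.round(1).tolist())
P4=np.array([627.956,37.545,220.416]);r4=[3.13828,-0.00098,1.45817]
c=lambda u,v:(170+u/2.8,50+v/2.5)
go4=[((-95,135,12),c(688,22)),((110,135,12),c(672,438))]
for nm,gg in (('this',g),):
  print(wproj(T(gg,[p for p,_ in go4]),P4,r4),[u for _,u in go4])
# joint fit over w1,w4,w5
pos1=np.array([628.65,38.87,220.11]);rot1=[3.14152,-0.00138,2.30155]
a=lambda u,v:(245+u/3.6,95+v/3.3); b1=lambda u,v:(140+u/3.6,v/3.6)
allo=[(o,pos,rot) for o in go]+[(o,P4,r4) for o in go4]+[(((-95,135,12),a(763,235)),pos1,rot1),(((110,135,12),a(323,577)),pos1,rot1),(((110,-215,12),b1(20,265)),pos1,rot1)]
fun=lambda p:np.concatenate([wproj(T(p,o[0]),pp,rr)[0]-o[1] for o,pp,rr in allo])
r=least_squares(fun,[592,21,-.1],loss='soft_l1',x_scale=[10,10,.1]);G=r.x;print('joint',G,r.fun.reshape(-1,2).round(1).tolist())
for yy in(-33,-60):print('aligned gauge target',yy,T(G,(-58,yy,0)),'start',T(G,(-58,-125,0)))
print(plan([q[0],q[1],62],q[2],ctrl.read_state()))
E
```

```text
gauge [ 5.51166049e+02 -1.24775098e+02  8.13150516e-02] [[-1.2, 0.5], [1.5, 0.6], [-0.7, 0.7], [0.7, 0.8], [-0.3, -0.5], [0.3, -0.4], [0.4, -0.4], [0.2, -0.6], [-0.6, -0.8]]
guide [ 5.94496687e+02  1.97988590e+01 -1.02439573e-01] [[0.1, -1.3], [-0.0, -0.1], [-0.1, 1.5]]
[[415.31614244  60.59395517]
 [407.98485272 228.39174999]] [(415.7142857142857, 58.8), (410.0, 225.2)]
joint [ 5.92066821e+02  2.10698916e+01 -9.36264070e-02] [[-0.5, -1.5], [-0.0, -1.7], [-0.8, 0.9], [-0.3, -1.3], [-0.3, 0.4], [-0.2, -0.0], [-0.6, 0.5], [-1.6, 1.3]]
aligned gauge target -33 [[531.23568677  -6.36317515   0.        ]] start [[522.63463619 -97.96023803   0.        ]]
aligned gauge target -60 [[528.71146541 -33.24492186   0.        ]] start [[522.63463619 -97.96023803   0.        ]]
([0.0031, 0.0023, 0.1161], [-0.0003, 0.0014, 0.0032])
```

Request:
move_arm:
  moves:
    - [[0.003,0.002,0.05,0,0,0.003],[0.003,0.002,0.1,0,0,0.003],[0.003,0.002,0.12,0,0,0.003],[0.003,0.002,0.127,0,0,0.003],[0.003,0.002,0.127,0,0,0.003]]

```text
clock: 9.72
eef_pos: [551.8, -124.9, 51.9]
tool_rot: [3.142, -0.0, 0.08]
force: [-1.2, 0.3, -0.6]
width: 43.2
```

Request:
move_arm:
  moves:
    - [[0,0,0,0,0,0],[0,0,0,0,0,0],[0,0,0,0,0,0],[0,0,0,0,0,0],[0,0,0,0,0,0]]
  jaw: 0

```text
clock: 10.35
eef_pos: [552.3, -124.8, 52.8]
tool_rot: [3.141, -0.002, 0.08]
force: [-1.0, 1.1, 6.3]
width: 16.9
```

```bash
python3 - <<'E'
from cell import ctrl,get_image,models
from h import *
import cv2
s=ctrl.read_state();print(s['clock'],repr(s['eef_pos']),repr(s['tool_rot']),s['width'],s['force'],s['torque'])
d=get_image("wrist");cv2.imwrite("pics/w6.png",d["color"])
E
```

```text
10.35 array([ 552.2952837 , -124.78716787,   52.80559906]) array([ 3.14130239e+00, -1.57881698e-03,  8.00702218e-02]) 16.88747569107805 [-0.96537752  1.09484897  6.34632907] [-0.01311924  0.20646102  0.01002385]
```

View pics/w6.png

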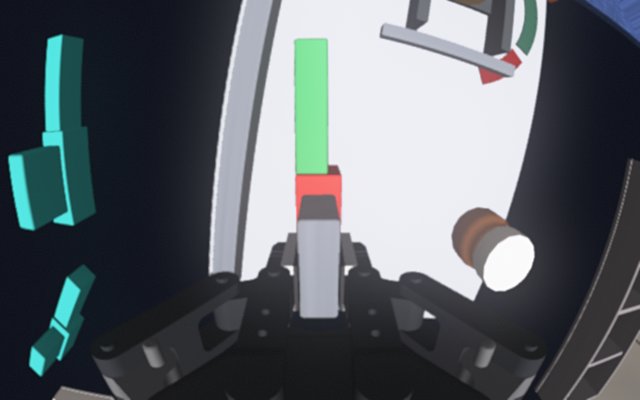

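Request:
move_arm:
  moves:
    - [[0,0,-0.001,0,0,0.06],[-0.003,-0.001,-0.001,0,0,0.12],[-0.01,-0.002,-0.001,0,0,0.176],[-0.02,-0.0035,-0.001,0,0,0.176],[-0.0276,-0.005,-0.001,0,0,0.176],[-0.0276,-0.005,-0.001,0,0,0.176]]

```text
clock: 11.15
eef_pos: [522.4, -121.7, 52.9]
tool_rot: [-3.141, 0.002, -0.096]
force: [-2.2, 0.7, 0.4]
width: 16.8
```

```bash
python3 - <<'E'
from cell import ctrl,get_image,models
from h import *
import cv2
s=ctrl.read_state();print(s['clock'],repr(s['eef_pos']),repr(s['tool_rot']),s['width'],s['force'],s['torque'])
d=get_image("wrist");cv2.imwrite("pics/w7.png",d["color"])
cv2.imwrite("pics/w7z.png",cv2.resize(d["color"][0:240,190:430],None,fx=3,fy=2.4,interpolation=cv2.INTER_CUBIC))
E
```

```text
11.15 array([ 522.41448522, -121.6905414 ,   52.87120042]) array([-3.14095777e+00,  1.65723734e-03, -9.61552101e-02]) 16.773280654521617 [-2.15559688  0.71185893  0.41551414] [ 0.00470625  0.3504017  -0.02482973]
```

View pics/w7z.png

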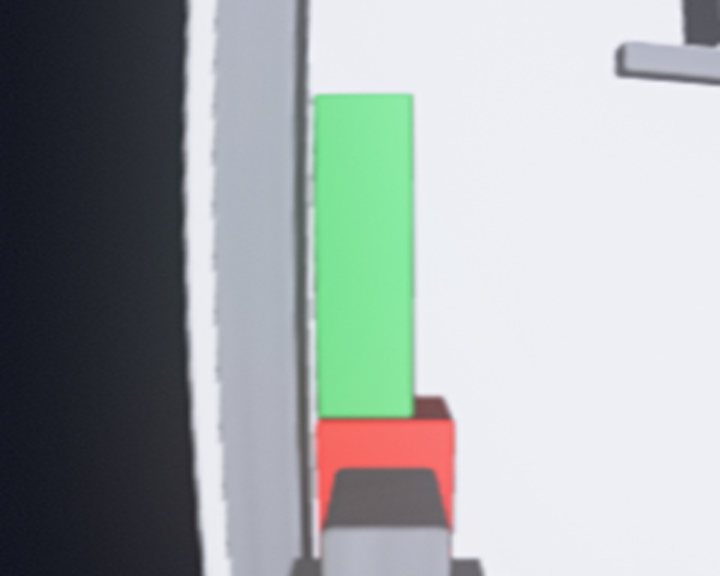

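Request:
move_arm:
  moves:
    - [[-0.0015,0,0,0,0,0],[-0.003,0,0,0,0,0],[-0.003,0,0,0,0,0]]

```text
clock: 11.58
eef_pos: [521.2, -121.6, 52.8]
tool_rot: [3.141, -0.001, -0.096]
force: [1.8, -0.3, -0.9]
width: 16.9
```

Request:
move_arm:
  moves:
    - [[-0.003,-0.012,0,0,0,0],[-0.003,-0.027,0,0,0,0],[-0.003,-0.04,0,0,0,0],[-0.003,-0.045,0,0,0,0],[-0.003,-0.045,0,0,0,0]]

```text
clock: 12.2
eef_pos: [523.6, -74.9, 53.0]
tool_rot: [-3.141, -0.002, -0.095]
force: [6.5, -0.3, -2.9]
width: 17.1
```

```bash
python3 - <<'E'
from cell import ctrl,get_image,models
from h import *
import cv2
s=ctrl.read_state();print(s['clock'],repr(s['eef_pos']),repr(s['tool_rot']),s['width'],s['force'],s['torque'])
d=get_image("wrist");cv2.imwrite("pics/w8.png",d["color"])
cv2.imwrite("pics/w8z.png",cv2.resize(d["color"][0:240,190:430],None,fx=3,fy=2.4,interpolation=cv2.INTER_CUBIC))
E
```

```text
12.2 array([523.63345397, -74.91489963,  52.98661883]) array([-3.14095211e+00, -2.32034215e-03, -9.49429464e-02]) 17.053722217200672 [ 6.47832571 -0.32840866 -2.89244522] [-0.17103457 -1.29843327 -0.38880077]
```

View pics/w8z.png

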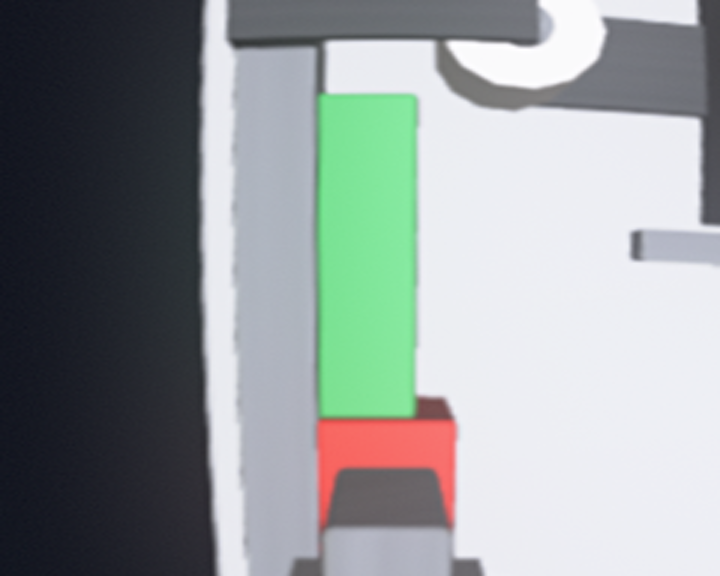

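Request:
move_arm:
  moves:
    - [[0.001,-0.01,0,0,0,0],[0.001,-0.025,0,0,0,0],[0.001,-0.04,0,0,0,0],[0.001,-0.052,0,0,0,0],[0.001,-0.06,0,0,0,0],[0.001,-0.06,0,0,0,0]]

```text
clock: 13.0
eef_pos: [529.6, -14.3, 52.8]
tool_rot: [-3.14, -0.001, -0.094]
force: [5.7, 0.6, -2.7]
width: 17.2
```

```bash
python3 - <<'E'
from cell import ctrl,get_image,models
from h import *
import cv2
s=ctrl.read_state();print(s['clock'],repr(s['eef_pos']),repr(s['tool_rot']),s['width'],s['force'],s['torque'])
d=get_image("wrist");cv2.imwrite("pics/w9.png",d["color"])
cv2.imwrite("pics/w9z.png",cv2.resize(d["color"][0:240,190:430],None,fx=3,fy=2.4,interpolation=cv2.INTER_CUBIC))
E
```

```text
13.0 array([529.6248037 , -14.26634628,  52.80235915]) array([-3.14018250e+00, -9.44233621e-04, -9.42699117e-02]) 17.15035895438106 [ 5.70537908  0.56112015 -2.67513562] [-0.04171774 -1.2761335  -0.46096475]
```

View pics/w9z.png

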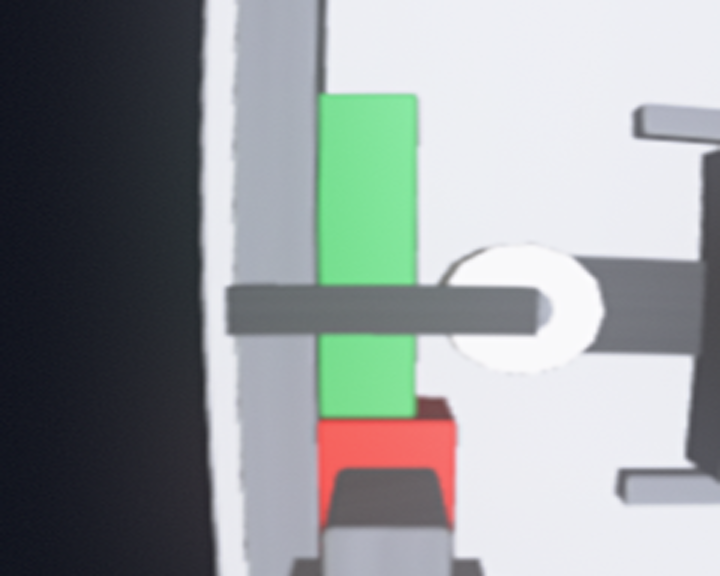

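Request:
move_arm:
  moves:
    - [[0.001,-0.004,0,0,0,0],[0.002,-0.008,0,0,0,0],[0.002,-0.008,0,0,0,0],[0.002,-0.008,0,0,0,0]]

```text
clock: 13.55
eef_pos: [530.8, -8.2, 52.8]
tool_rot: [-3.141, 0.002, -0.095]
force: [0.7, -0.7, 4.7]
width: 16.9
```

Request:
move_arm:
  moves:
    - [[0,0,0,0,0,0],[0,0,0,0,0,0],[0,0,0,0,0,0],[0,0,0,0,0,0]]
  jaw: 0.45

```text
clock: 14.05
eef_pos: [531.4, -9.0, 52.6]
tool_rot: [-3.141, 0.001, -0.096]
force: [-0.8, 0.4, 0.5]
width: 38.4
```

Request:
move_arm:
  moves:
    - [[0,0,-0.015,0,0,0],[0,0,-0.05,0,0,0],[0,0,-0.1,0,0,0],[0,0,-0.14,0,0,0],[0,0,-0.15,0,0,0],[0,0,-0.15,0,0,0]]

```text
clock: 14.8
eef_pos: [531.7, -8.8, 203.4]
tool_rot: [-3.141, -0.001, -0.096]
force: [-0.1, -0.2, -0.7]
width: 38.3
```

```bash
python3 - <<'E'
from cell import ctrl,get_image,models
from h import *
import cv2
s=ctrl.read_state();print(s['clock'],repr(s['eef_pos']),repr(s['tool_rot']),s['width'],s['force'],s['torque'])
d=get_image("wrist");cv2.imwrite("pics/w10.png",d["color"])
cv2.imwrite("pics/w10z.png",cv2.resize(d["color"][0:240,190:430],None,fx=3,fy=2.4,interpolation=cv2.INTER_CUBIC))
d=get_image("scene");cv2.imwrite("pics/s10.png",d["color"])
cv2.imwrite("pics/s10z.png",cv2.resize(d["color"][160:290,200:420],None,fx=3.6,fy=3.6,interpolation=cv2.INTER_CUBIC))
E
```

```text
14.8 array([531.66255709,  -8.83739664, 203.41349101]) array([-3.14094791e+00, -1.02479199e-03, -9.57226941e-02]) 38.278248603662334 [-0.08243131 -0.15125683 -0.68844224] [ 0.02287575 -0.01182286  0.01432238]
```

View pics/w10z.png

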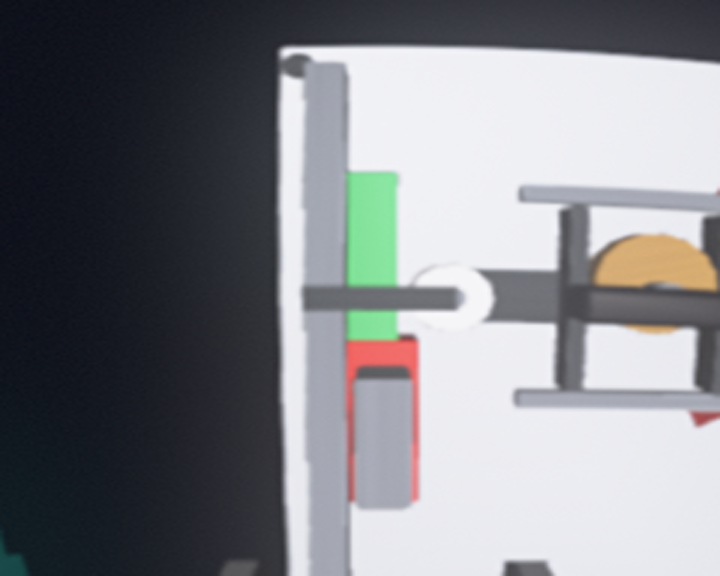

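View pics/s10z.png

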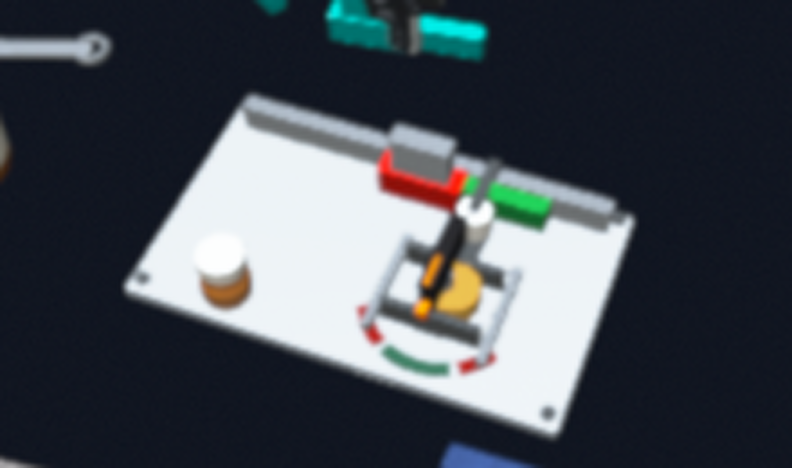

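View pics/s10.png

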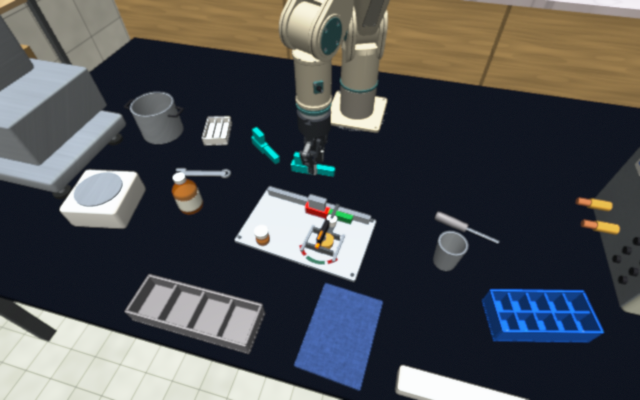

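```bash
python3 - <<'E'
from cell import job
print(job.finish_job())
E
```

```text
the job is handed in; nothing more can be done
None
```

The job is done and handed in at about 15 s of the 42 s allowed, with the arm clear of everything.

- **Bolt:** I turned it clockwise by its handle from about 0.35 to about 1.31 rad, which makes the gap about 20.5 mm. The wrist picture taken just after release showed the pointer in the middle of the green band. At the end the handle still lay in line with the strap.
- **Gauge:** I gripped the real gauge by its rib, laid it flush against the fence, and slid the green end under the strap and through the gap. It met no resistance along the lane, and the wrist force I read stayed under about 8 N.
- **Final position:** In the last pictures the gauge stands upright against the fence. Its tip is about 52 mm past the roller axis, which is about 38 mm past the roller's far edge, so a little over half of the green end is out. The red part stops short of the roller.
- **Other objects:** The jar, bottle, beaker, spanner and driver show no visible change in the scene camera.
- **Disagreements:** My separate measurements of the guide's position differed by up to about 4 mm and 0.015 rad. I settled this by contact with the fence and by the later close-up pictures. No check failed.

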